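Lock a chip cutter's carriage for moving

ROBOT

A 6-joint arm with a two-finger parallel gripper is mounted at the origin on the work surface. World frame = base frame: x ahead of the robot, y to its left, z up, the work surface at z = 0. Lengths are in mm, angles in rad, forces in N, time in s.
With the tool pointing down it reaches from about 350 to 775 mm from the base axis. Payload 7.3 kg.
Tool frame: the origin (TCP) lies midway between the tips of the shut fingers; the grasp point (between the pads) lies 19 mm behind it; z points along the fingers, y is the line along which they close (so a half turn about z gives the same grasp; the last joint's range is limited). The gripper opens to 92 mm and grips with 3 to 60 N. Pads are 19 mm wide; open, the fingers measure 130 mm over their backs; the gripper's body (75 mm by 190 mm) begins 47 mm behind the grasp point.
Start: joints at [1.121, 0.342, 1.524, -0, 1.275, -0.146], TCP at [157.038, 500.983, 226.741] pointing down, gripper open.
Joint ranges: [-2.53, 2.53], [-0.77, 2.02], [0.04, 2.7], [-1, 4.14], [0.28, 2.66], [-3.11, 3.11]. Speed limits (rad/s): [2.57, 2.57, 3.14, 3.14, 3.14, 3.14].

INTERFACE

Orientations are given as [roll, pitch, yaw] about the fixed x, y, z axes, in that order (R = Rz(yaw) Ry(pitch) Rx(roll)).
In Python, from plant import bot gives the robot as it stands. The module is installed in compiled form; this text tells all that it offers.
- The arm moves only by the shell command python3 -m crank 'ROWS' [OPENING]. ROWS is JSON, a list of rows, each a list of 6 numbers: the shift along the tool's x, y, z in m, then the turn, a rotation vector about the tool's x, y, z in rad. In form: [[dx, dy, dz, wx, wy, wz], ...]. A call has 1 to 5 rows; each row shifts and turns the commanded pose from where the row before left it, along the tool's axes as they then stand; what a row does not reach is not made up. A row lasts 1/8 s, in which the tool goes at most 62.5 mm and 10.7 degrees, less where a joint would pass 70% of its speed; a pose out of reach is approached as far as the arm can. A call is refused whole if a number of a shift passes 0.0625 or a number of a turn 0.188, either way. A call with a gripper value outside its range is refused whole. OPENING is the opening in per cent of the stroke, from 0 (shut) to 100 (fully open), set as the call begins (- or left out, the last holds). The fingers move at their own pace and stop on an object; the grip force is fixed at half the most. Time passes only in rows, so rows that do not move let the fingers close. It gives the time, the measured TCP pose, the force, the opening and the grip force at its end, in the units of the state.
- bot.get_obs(): the state, without advancing time (a new reading comes with each control period).
- bot.capture(name): name is "side" or "top"; returns a dict with "color" (480x640x3 uint8, blue, green, red), "fov_y" (degrees; the focal length in pixels is half the picture's height over the tangent of half this angle, whatever the lens; pixels are square), "cx", "cy" (the principal point, pixels), "k1" (the pictures are not rectified: a ray, as slopes to the right and down, at radius r is drawn at 1 + k1 r^2 times it, then the intrinsics apply), "extrinsics" (4x4, takes a point from world to camera coordinates). Camera axes: x right, y up, looking along -z (the intrinsics and any distortion apply to the point x, -y, -z); pixel columns grow to the right and rows downward; lengths in mm; the calibration is good to about 2 mm. A picture is of the moment at which its call begins. There is no depth.
- bot.close_job(): hands the job in; it is judged then, once.
The state is a dict: "time": time; "joint_positions": joint angles; "dq": joint speeds; "tau": joint torques, N m; "tool_pos": TCP position; "tcp_rot": TCP orientation; "contact_force": force on the tool from outside, world axes, zero at the start; "moment": the same for the moment, N m; "grip_width": finger opening in mm; "finger_force": force on a finger pad.
Only numpy, scipy, OpenCV 4.12 (cv2) and the standard library are available. Lean on these libraries where they do the work, as an engineer would, in place of code of your own. Each camera call takes 0.05 s, during which the arm holds its last target. There are 200 camera calls.

TASK

Lock the chip cutter for moving: take the steel locking pin (the one with the round collar) out of the accessory stand, stand it in the slot of the cutter's cover plate and slide it lightly along until it drops into the hidden, spring-shuttered socket of the carriage beneath, and push it fully home so that its collar sits on the cover. With the pin home, gently draw the carriage along to the end of the slot farther from the blade frame, until the pin comes up against the slot's end, and let go. Keep pushes and knocks on the cutter gentle (well under 40 N; set the collar down slowly) and leave the blade key and the other things where they are.

Things in the scene. Friction and masses are not known exactly. Their poses are not given: they have to be found in the camera images.
- pin: locking pin, bare steel, about 0.2 kg, upright in either hole of the stand. Round all along: shank 12 mm diameter, 22 mm long, foot chamfered 2 mm; then a collar 32 mm diameter, 5 mm thick (22 to 27 mm above the foot); then a round grip 22 mm diameter, 50 mm long (27 to 77 mm above the foot). Origin: centre of the foot's end face; z up along the pin
- pin_grip (a point): point on the pin's axis, 55 mm above its foot, where to grip it
- blade_key: bystander: blade key, bare steel, in the other hole of the stand: 12 mm shank, 24 mm round hub and a flat cross-bar 60 x 12 x 14 mm on top; 58 mm tall in all; no collar. Origin: centre of its foot
- stand: accessory stand, fixed black block 160 (its x) x 60 (its y) x 40 mm high, two 16 mm upright holes on its centre line, 50 mm either side of the centre; the pin's collar rests on its top, the shank hangs in the hole. Origin: centre of the underside
- cutter: bench chip cutter, fixed: white housing 180 (its x) x 420 (its y) x 90 mm high under a flat steel cover plate 6 mm thick, whose top is 90 mm above the table. A straight slot 16 mm wide runs along y through the plate at x = 0, from y = -66 to +76 mm. A blade frame 130 mm wide and 110 mm tall stands on the cover across y = -165 mm. Origin: centre of the underside
- slot_mid (a point): slot's centre, top of the cover (cutter x = 0, y = 5 mm). Under the plate a steel strip, the carriage, fills the whole slot as its floor. It hides one 16 x 16 mm socket, closed flush by a shutter of the same steel on a light spring (0.4 N, 0.7 N fully down). At the start the socket's centre lies anywhere from cutter y = -45 to +30 mm. The carriage is not measured
- slot_floor (a point): slot's centre, top of the carriage strip, 6 mm below the cover's top. Within about 2 mm of the socket's centre the pin drops 16 mm deeper, until its collar is on the cover (foot 68 mm above the table); its weight keeps it down. The carriage slides along y with about 10 N of friction and stays where left: a pin pressed hard on it drags it along
- slot_blade_end (a point): end of the slot nearer the blade frame (cutter y = -66 mm), at the height of the cover's top
- slot_plain_end (a point): end of the slot away from the blade frame (cutter y = +76 mm), at the height of the cover's top. A seated pin drawn this way (cutter +y) takes the carriage along until its shank meets this end, with the pin's axis at cutter y = +70 mm
- basket_a: bystander: small wire frying basket, 72 mm in diameter, 75 mm tall, with a long wire handle. Origin: centre of the underside
- basket_b: bystander: second such basket
- ramekin: bystander: small white bowl, 84 mm in diameter, 45 mm tall. Origin: centre of the underside
- wine: bystander: wine bottle, 74 mm in diameter, 300 mm tall. Origin: centre of the underside
There are look-alikes about, which are no part of the job. What is shaped like the pin but purple is not meant.

How it is judged:
By the outcome, as a careful person would: the job done as asked, in the order asked, and still so for the second after the job is handed in, with the robot touching nothing.
It also fails if it takes over 64 s, if anything falls off the work surface, if the arm or the gripper's body presses on something with over 40 N, if the wrist force passes 120 N, or if a joint passes its speed limit or range.

## Working session

There is one attempt and no reset: what is moved stays moved. The work goes in short steps, Python scripts to look and compute and a shell command to move; the robot and the scene stay as the last step left them, time stands still between calls to the robot, and variables do not carry over. Pictures are saved under pics/ and viewed, at most 10 in all, crops included, and the job is handed in when it is done.

```bash
mkdir -p pics
cat > h.py <<'E'
import numpy as np, cv2
from plant import bot
def cap(name,fn=None):
    d=bot.capture(name)
    if fn: cv2.imwrite('pics/'+fn,d['color'])
    np.save('pics/'+name+'.npy',d,allow_pickle=True)
    return d
def K(d):
    f=240/np.tan(np.radians(d['fov_y'])/2)
    return np.array([[f,0,d['cx']],[0,f,d['cy']],[0,0,1.]]),np.array([d['k1'],0,0,0.])
def ray(d,u,v):
    k,D=K(d); p=cv2.undistortPoints(np.array([[[u,v]]],float),k,D)[0,0]
    E=np.array(d['extrinsics']); R=E[:3,:3]; c=-R.T@E[:3,3]
    return c,R.T@np.array([p[0],-p[1],-1.])
def onz(d,u,v,z):
    c,r=ray(d,u,v); return c+r*(z-c[2])/r[2]
def proj(d,P):
    k,D=K(d);E=np.array(d['extrinsics']);p=E[:3,:3]@np.array(P,float)+E[:3,3]
    return cv2.projectPoints(np.array([[p[0],-p[1],-p[2]]]),np.zeros(3),np.zeros(3),k,D)[0].ravel()
def tri(d1,uv1,d2,uv2):
    c1,r1=ray(d1,*uv1);c2,r2=ray(d2,*uv2)
    s=np.linalg.lstsq(np.c_[r1,-r2],c2-c1,rcond=None)[0]
    a,b=c1+r1*s[0],c2+r2*s[1]; return (a+b)/2,np.linalg.norm(a-b)
E
python3 - <<'E'
from h import *
a=cap('top','top0.png');b=cap('side','side0.png')
for d in (a,b): print(d['fov_y'],d['cx'],d['cy'],d['k1'],np.linalg.inv(d['extrinsics']).round(2).tolist())
print(bot.get_obs())
E
```

```text
53.564300818710564 326.83245578065186 242.87777405910663 -0.023840798498927538 [[0.0, 0.99, -0.14, 395.32], [-1.0, 0.0, 0.0, -47.54], [0.0, 0.14, 0.99, 1319.73], [0.0, 0.0, 0.0, 1.0]]
51.65893465738975 324.459528334468 243.71268811214074 -0.013359113966634225 [[-0.99, 0.08, -0.1, 433.18], [-0.13, -0.63, 0.76, 897.34], [-0.0, 0.77, 0.64, 879.29], [0.0, 0.0, 0.0, 1.0]]
{'time': 0.1, 'joint_positions': array([ 1.12099942e+00,  3.42685659e-01,  1.52493575e+00,  1.24048677e-05,
        1.27538926e+00, -1.46003272e-01]), 'dq': array([ 1.34905580e-03, -1.94925072e-03, -6.00468901e-04,  1.03061773e-03,
        1.46943084e-03,  1.34442266e-05]), 'tau': array([ 1.62940312e-03, -4.32004845e+01, -2.44699091e+01,  7.19941081e-02,
        5.24159241e-02, -4.34139952e-05]), 'tool_pos': array([156.865565  , 500.63352817, 226.0925543 ]), 'tcp_rot': array([-3.14019145e+00, -2.18036160e-04,  2.83779525e+00]), 'contact_force': array([-0.76436463, -0.58604405,  0.17446485]), 'moment': array([0.03841598, 0.03325756, 0.08950685]), 'finger_force': 0.0, 'grip_width': 91.82746609228651}
```

View pics/top0.png

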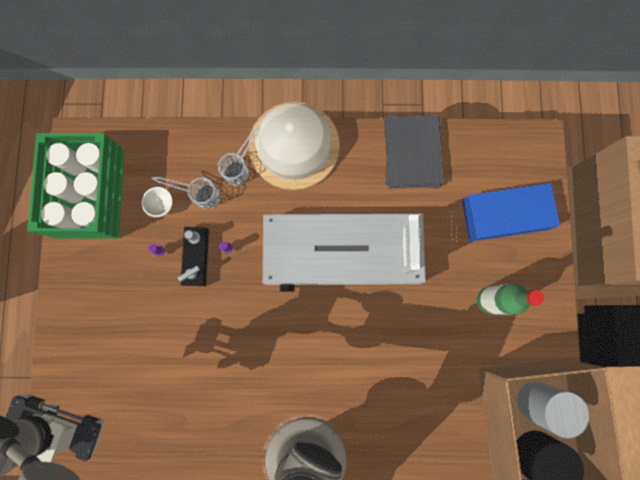

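View pics/side0.png

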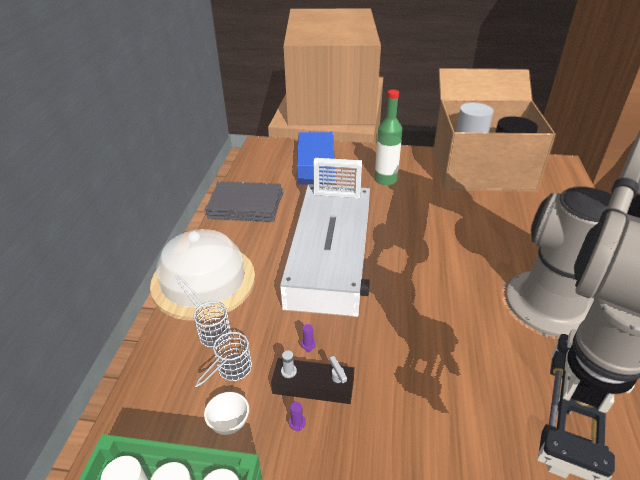

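The top view shows the stand at about (195,257), with the steel pin candidate at (192,236) and the key with its cross-bar at (188,273). The slot runs (315..368,248) and the blade frame is at (412,243). In the side view the pin is at (289,364), the key at (338,370), and the purple look-alikes at (308,337) and (297,416). The steel one at (289,364) fits because it is round and has a collar. I'll confirm it in a crop.

Run:
```python
from h import *
a=np.load('pics/top.npy',allow_pickle=True).item();b=np.load('pics/side.npy',allow_pickle=True).item()
A=a['color'];B=b['color']
l=cv2.resize(B[325:440,260:370],None,fx=3.6,fy=3.6,interpolation=cv2.INTER_CUBIC)
r=cv2.resize(A[215:295,160:240],(394,414),interpolation=cv2.INTER_CUBIC)
cv2.imwrite('pics/crop1.png',np.hstack([l,r]))
# slot: dark in cover area
g=cv2.cvtColor(A,cv2.COLOR_BGR2GRAY)
m=np.zeros_like(g);m[238:260,300:385]=(g[238:260,300:385]<100)*255
c=max(cv2.findContours(m,0,1)[0],key=cv2.contourArea);rc=cv2.minAreaRect(c);print('slot',rc)
P=[onz(a,u,v,90) for u,v in cv2.boxPoints(rc)];print(np.round(P,1))
# cover bright
hsv=cv2.cvtColor(A,cv2.COLOR_BGR2HSV)
m=((hsv[...,1]<50)&(g>110)).astype(np.uint8)*255;n=np.zeros_like(m);n[205:295,250:435]=m[205:295,250:435]
c=max(cv2.findContours(n,0,1)[0],key=cv2.contourArea);rc=cv2.minAreaRect(c);print('cover',rc)
print(np.round([onz(a,u,v,90) for u,v in cv2.boxPoints(rc)],1))
# stand
m=(g<45).astype(np.uint8)*255;n=np.zeros_like(m);n[222:290,178:212]=m[222:290,178:212]
n=cv2.morphologyEx(n,cv2.MORPH_CLOSE,np.ones((9,9)))
c=max(cv2.findContours(n,0,1)[0],key=cv2.contourArea);rc=cv2.minAreaRect(c);print('stand',rc)
print(np.round([onz(a,u,v,40) for u,v in cv2.boxPoints(rc)],1), onz(a,*rc[0],40))
# slot in side
g2=cv2.cvtColor(B,cv2.COLOR_BGR2GRAY);m=np.zeros_like(g2);m[205:260,315:345]=(g2[205:260,315:345]<100)*255
c=max(cv2.findContours(m,0,1)[0],key=cv2.contourArea);rc=cv2.minAreaRect(c);print('slotS',rc);print(np.round([onz(b,u,v,90) for u,v in cv2.boxPoints(rc)],1))
```

```text
slot ((340.9999694824219, 248.0), (51.99999237060547, 3.999999523162842), -0.0)
[[ 547.8  -22.2   90. ]
 [ 558.3  -22.2   90. ]
 [ 558.5 -157.9   90. ]
 [ 548.  -157.8   90. ]]
cover ((343.29705810546875, 248.77224731445312), (70.50524139404297, 163.05162048339844), 89.60211181640625)
[[ 642.9  119.    90. ]
 [ 646.7 -311.    90. ]
 [ 461.  -307.1   90. ]
 [ 457.7  114.1   90. ]]
stand ((194.88104248046875, 256.0224304199219), (23.958585739135742, 57.25397491455078), 3.3664605617523193)
[[461.6 338.   40. ]
 [617.5 335.4  40. ]
 [613.7 269.8  40. ]
 [458.  273.4  40. ]] [537.05134889 304.13700908  40.        ]
slotS ((329.0, 248.0), (0.0, 0.0), 0.0)
[[547.9 -27.1  90. ]
 [547.9 -27.1  90. ]
 [547.9 -27.1  90. ]
 [547.9 -27.1  90. ]]
```

View pics/crop1.png

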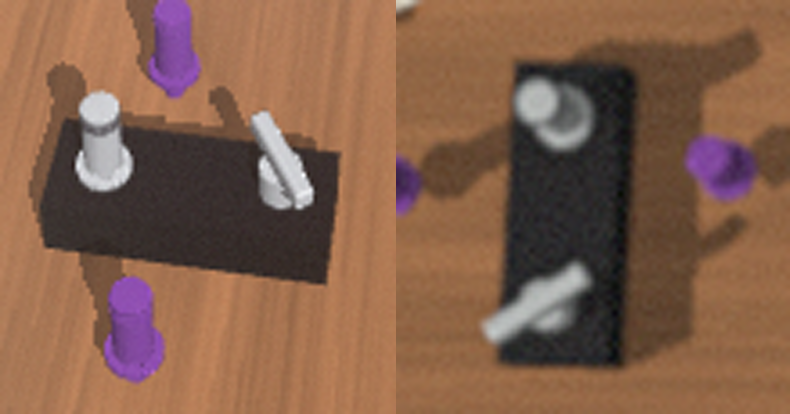

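The crop confirms it. The steel pin with its round collar is in the upper-left hole (side 289,364), the cross-bar key is in the other hole, and the purple ones are the look-alikes.

Run:
```python
from h import *
a=np.load('pics/top.npy',allow_pickle=True).item();b=np.load('pics/side.npy',allow_pickle=True).item()
S=lambda x,y:(260+(x+.5)/3.6-.5,325+(y+.5)/3.6-.5)
T=lambda x,y:(160+(x-396+.5)/4.925-.5,215+(y+.5)/5.175-.5)
print('pin top',onz(b,*S(100,101),95).round(1),onz(a,*T(538,100),95).round(1),tri(a,T(538,100),b,S(100,101)))
print('collar',onz(b,*S(103,165),45).round(1),onz(a,*T(559,115),45).round(1))
for n,s in (('purple1',(308,348)),('purple2',(297,425))): print(n,onz(b,*s,5).round())
for d,z in((a,40),):
  print('pred stand pin',0)
# slot by dark weights, top & side
A=cv2.cvtColor(a['color'],cv2.COLOR_BGR2GRAY).astype(float)
print(A[242:256,325].astype(int),A[242:256,358].astype(int)); print(A[248,308:322].astype(int),A[248,360:376].astype(int))
for u in range(320,366,5):
  w=np.clip(150-A[242:256,u],0,None); v=(w*np.arange(242,256)).sum()/w.sum(); print(u,round(v,2),onz(a,u,v,90).round(1)[:2])
B=cv2.cvtColor(b['color'],cv2.COLOR_BGR2GRAY).astype(float)
for v in range(218,250,5):
  print(v,B[v,318:345].astype(int))
# frame
print('frame base pts side',[onz(b,*p,90).round() for p in ((315,190),(360,197))])
```

```text
pin top [588.4 303.6  95. ] [588.9 308.2  95. ] (array([587.9224657 , 306.87874423,  99.30546092]), np.float64(0.6473010204087332))
collar [588.3 309.2  45. ] [588.9 310.7  45. ]
purple1 [564. 217.   5.]
purple2 [556. 402.   5.]
pred stand pin 0
[187 186 178 141 101  87  92  84  99 157 186 190 189 188] [179 181 171 132  95  87  87  84 104 150 178 185 187 186]
[185 184 184 185 181 184 143  80  62  75  88  94  90  93] [ 88  89  86  89  88  89  85  94 126 168 182 184 185 183 180 189]
320 247.9 [553.3 -35.2]
325 247.93 [553.3 -48.2]
330 247.94 [553.3 -61.3]
335 247.91 [553.4 -74.3]
340 247.9 [553.4 -87.4]
345 247.88 [ 553.5 -100.4]
350 247.84 [ 553.6 -113.4]
355 247.88 [ 553.5 -126.5]
360 247.75 [ 553.9 -139.5]
365 247.75 [ 553.9 -152.6]
218 [206 209 206 207 207 206 208 208 209 207 205 194 117 116 113 116 113 117
 210 211 212 212 211 210 210 210 209]
223 [209 209 210 206 209 204 210 212 210 208 196 118 111 107 110 114 114 203
 208 214 216 211 213 208 212 209 215]
228 [210 212 211 207 206 213 216 211 210 199 119 115 112 109 112  91 204 210
 215 217 216 214 212 213 213 217 214]
233 [211 211 208 210 212 217 212 211 197 119 113 111 111 110 110 180 214 217
 218 216 215 216 212 210 216 214 212]
238 [213 209 207 212 216 210 211 208 125 112 113 111 112 113 176 214 217 216
 217 216 214 211 209 217 217 216 213]
243 [209 209 212 213 212 212 207 123 111 109 111 110  93 170 218 217 217 217
 217 216 214 213 214 218 216 215 212]
248 [209 213 214 211 212 207 124 111 111 110 113  92 143 217 215 216 219 217
 214 214 214 213 217 217 216 213 211]
frame base pts side [array([ 620., -277.,   90.]), array([ 489., -258.,   90.])]
```

Run:
```python
from h import *
a=np.load('pics/top.npy',allow_pickle=True).item();b=np.load('pics/side.npy',allow_pickle=True).item()
l=cv2.resize(b['color'][150:320,270:390],None,fx=3.5,fy=3.5,interpolation=cv2.INTER_CUBIC)
r=cv2.resize(a['color'][205:295,255:435],(378,189),interpolation=cv2.INTER_CUBIC)
r=cv2.copyMakeBorder(r,0,l.shape[0]-189,0,0,0)
cv2.imwrite('pics/crop2.png',np.hstack([l,r]))
```

```text
(no output)
```

View pics/crop2.png

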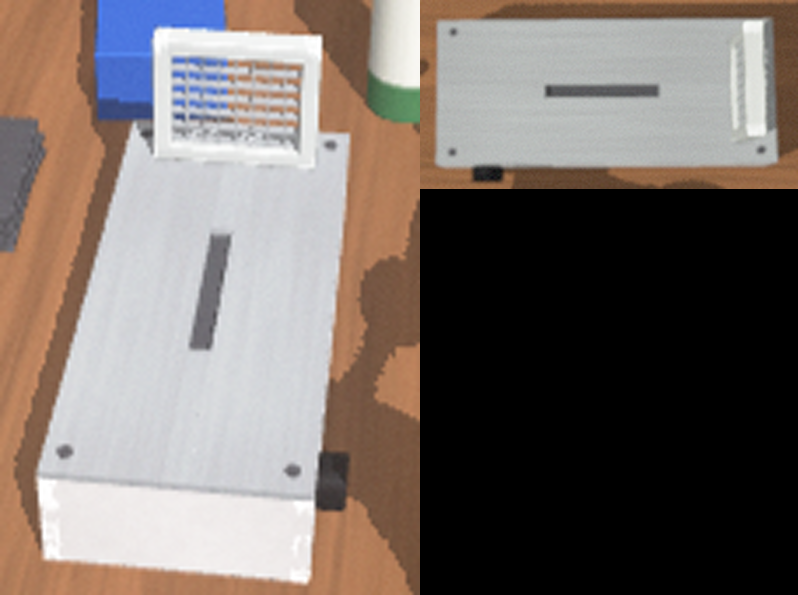

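```bash
python3 -m crank '[[0,0,0,0,0,-0.152],[0,0,0,0,0,-0.152],[-0.043,-0.019,0.008,0,0,0],[-0.043,-0.019,0.008,0,0,0],[-0.043,-0.019,0.008,0,0,0]]' 55; python3 -m crank '[[-0.043,-0.019,0.008,0,0,0],[-0.043,-0.019,0.008,0,0,0],[-0.043,-0.019,0.008,0,0,0],[-0.043,-0.019,0.008,0,0,0],[-0.043,-0.019,0.008,0,0,0]]'; python3 -m crank '[[-0.043,-0.019,0,0,0,0],[-0.043,-0.019,0,0,0,0],[0,0,0,0,0,0]]'
```

```text
time: 0.72
tool_pos: [287.0, 443.3, 202.2]
tcp_rot: [-3.141, -0.0, -3.141]
contact_force: [0.4, -0.4, 1.3]
grip_width: 51.5
finger_force: 0.0
time: 1.35
tool_pos: [502.2, 348.2, 162.0]
tcp_rot: [-3.141, -0.001, -3.141]
contact_force: [0.1, 0.4, 0.8]
grip_width: 50.3
finger_force: 0.0
time: 1.72
tool_pos: [589.5, 308.8, 161.4]
tcp_rot: [-3.141, -0.0, 3.138]
contact_force: [-0.5, 0.3, -0.7]
grip_width: 50.3
finger_force: 0.0
```

```bash
python3 -m crank '[[0,0,0.04,0,0,0],[0,0,0.04,0,0,0],[0,0,0.02,0,0,0],[0,0,0.007,0,0,0],[0,0,0,0,0,0]]'
python3 - <<'E'
from h import *
a=cap('top');b=cap('side')
l=cv2.resize(b['color'][300:420,240:380],None,fx=2.8,fy=2.8,interpolation=cv2.INTER_CUBIC)
r=cv2.resize(a['color'][200:320,130:270],None,fx=2.8,fy=2.8,interpolation=cv2.INTER_CUBIC)
cv2.imwrite('pics/g1.png',np.hstack([l,r]))
E
```

```text
time: 2.35
tool_pos: [586.7, 311.5, 55.9]
tcp_rot: [3.142, -0.0, -3.141]
contact_force: [-0.7, -0.1, -0.7]
grip_width: 50.4
finger_force: 0.0
```

View pics/g1.png

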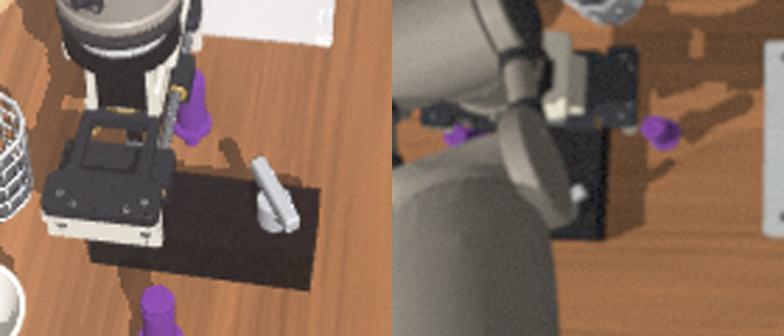

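The gripper hides the pin, and the key and purple pieces stand clear of it. The force reading is about zero, so I'll close.

```bash
python3 -m crank '[[0,0,0,0,0,0],[0,0,0,0,0,0],[0,0,0,0,0,0],[0,0,0,0,0,0]]' 0; python3 -m crank '[[0,0,0,0,0,0]]';  python3 -m crank '[[0,0,0,0,0,0]]'
```

```text
time: 2.95
tool_pos: [587.3, 309.6, 56.2]
tcp_rot: [-3.139, 0.0, -3.141]
contact_force: [-0.1, -5.8, 3.7]
grip_width: 21.8
finger_force: 30.0
time: 3.08
tool_pos: [587.3, 309.6, 56.2]
tcp_rot: [-3.139, 0.0, -3.142]
contact_force: [-0.9, -5.8, 3.9]
grip_width: 21.5
finger_force: 30.0
time: 3.2
tool_pos: [587.3, 309.6, 56.2]
tcp_rot: [-3.139, 0.0, -3.142]
contact_force: [-0.5, -6.3, 3.5]
grip_width: 21.7
finger_force: 30.0
```

```bash
python3 -m crank '[[0,-0.001,-0.003,0,0,0],[0,0,-0.015,0,0,0],[0,0,-0.035,0,0,0],[0,0,-0.05,0,0,0],[0,0,0,0,0,0]]'; python3 -m crank '[[0.005,-0.05,0,0,0,0],[0.005,-0.05,0,0,0,0],[0.005,-0.05,0,0,0,0],[0.005,-0.05,0,0,0,0],[0.005,-0.05,0,0,0,0]]';python3 -m crank '[[0.005,-0.05,0,0,0,0],[0.003,-0.04,0,0,0,0],[0,-0.019,0.005,0,0,0],[0,0,0.01,0,0,0],[0,0,0,0,0,0]]'
python3 - <<'E'
from h import *
a=cap('top');b=cap('side')
print(bot.get_obs()['tool_pos'])
l=cv2.resize(b['color'][170:290,260:400],None,fx=4,fy=4,interpolation=cv2.INTER_CUBIC)
cv2.imwrite('pics/s1.png',l)
E
```

```text
time: 3.82
tool_pos: [589.4, 311.8, 165.0]
tcp_rot: [3.137, 0.01, -3.141]
contact_force: [-0.1, -0.2, -2.5]
grip_width: 21.4
finger_force: 30.0
time: 4.45
tool_pos: [561.5, 59.0, 158.4]
tcp_rot: [3.141, -0.0, -3.141]
contact_force: [0.3, 0.2, -3.5]
grip_width: 21.5
finger_force: 30.0
time: 5.08
tool_pos: [553.4, -47.4, 142.3]
tcp_rot: [3.14, -0.003, -3.141]
contact_force: [-0.2, 0.6, -2.7]
grip_width: 21.7
finger_force: 30.0
[554.09634586 -47.45927616 143.35778439]
```

View pics/s1.png

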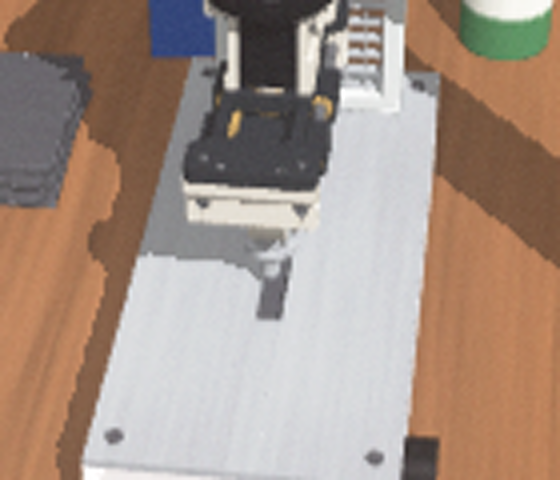

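Run:
```python
from h import *
b=np.load('pics/side.npy',allow_pickle=True).item()
B=b['color']; 
for p in ((553.5,-47.4,105),(553.5,-47.4,127),(553.5,-19,90),(553.5,-47.4,90),(545.5,-19,90),(561.5,-19,90)): print(p,proj(b,p).round(1))
for v in range(226,252): print(v,*B[v,316:342].mean(1).astype(int))
```

```text
(553.5, -47.4, 105) [327.8 237.9]
(553.5, -47.4, 127) [327.8 231. ]
(553.5, -19, 90) [326.3 249.9]
(553.5, -47.4, 90) [327.8 242.6]
(545.5, -19, 90) [329.6 250.2]
(561.5, -19, 90) [323.1 249.7]
226 153 159 160 159 175 167 177 170 190 188 208 207 209 209 221 222 223 220 214 218 221 221 225 221 214 213
227 138 138 138 140 144 142 143 139 148 148 151 153 153 154 164 200 187 149 190 216 202 221 222 216 214 215
228 136 138 140 138 135 134 134 134 134 133 137 137 138 139 136 196 192 169 208 215 210 219 218 214 216 216
229 136 138 141 136 137 133 134 129 124 123 127 127 127 133 135 181 202 209 213 215 216 218 219 216 215 214
230 137 139 139 136 137 137 139 125 114 114 116 121 120 179 129 180 217 219 219 217 217 219 218 216 217 214
231 139 136 139 140 138 126 141 138 124 119 115 123 181 192 158 186 221 218 209 216 218 218 218 212 214 215
232 136 141 138 135 138 123 123 135 137 134 132 185 191 195 210 211 212 200 214 214 220 219 220 215 215 217
233 141 139 140 139 138 133 136 151 173 196 209 217 221 213 212 194 201 206 217 219 220 218 218 216 214 214
234 137 138 138 139 137 139 141 147 165 18
[... 1196 characters left out ...]
4 107 113 211 219 219 219 219 219 217 215 214 217 222
246 218 214 211 215 216 215 213 213 169 113 112 112 114 111 118 220 217 219 221 219 219 216 215 215 217 221
247 219 214 214 216 213 214 214 212 152 115 111 112 112 110 119 219 218 218 220 220 220 216 217 216 219 219
248 216 214 213 217 217 214 214 211 128 114 111 112 110 93 145 220 219 219 221 219 218 217 217 214 220 220
249 214 214 215 218 216 215 215 209 159 134 134 132 131 111 177 218 220 221 222 220 218 218 216 216 219 218
250 218 214 216 217 214 216 213 211 204 202 202 202 202 195 210 218 219 221 221 220 217 219 218 216 219 220
251 217 214 215 218 214 217 212 213 213 214 216 217 216 214 218 220 220 221 220 218 219 217 213 218 220 219
```

Run:
```python
from h import *
b=np.load('pics/side.npy',allow_pickle=True).item()
cv2.imwrite('pics/s2.png',cv2.resize(b['color'][215:257,300:356],None,fx=14,fy=14,interpolation=cv2.INTER_CUBIC))
```

```text
(no output)
```

View pics/s2.png

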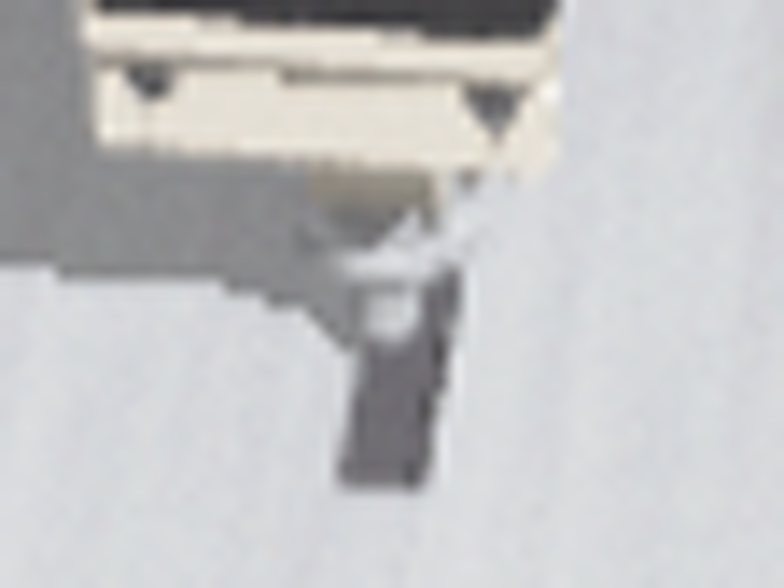

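The pin shank is at column 327.4 (row 238). The slot's centre at that y is about column 328.2, so the pin is roughly 2 mm too far in +x. I'll shift 2 mm in −x and lower gently.

```bash
python3 -m crank '[[0.002,0,0.006,0,0,0],[0,0,0.006,0,0,0],[0,0,0.002,0,0,0],[0,0,0,0,0,0]]'; python3 -m crank '[[0,0,0.001,0,0,0],[0,0,0.001,0,0,0]]';python3 -m crank '[[0,0,0.001,0,0,0],[0,0,0,0,0,0]]';python3 - <<'E'
from h import *
for i in range(6):
  cap('side'); o=bot.get_obs(); print(o['tool_pos'].round(1),o['contact_force'].round(1))
E
```

```text
time: 5.68
tool_pos: [552.1, -48.9, 129.5]
tcp_rot: [3.141, -0.0, -3.141]
contact_force: [0.7, -0.5, -2.3]
grip_width: 21.4
finger_force: 30.0
time: 5.92
tool_pos: [552.3, -49.0, 127.8]
tcp_rot: [3.142, 0.0, -3.141]
contact_force: [-0.5, -0.2, -1.7]
grip_width: 21.6
finger_force: 30.0
time: 6.18
tool_pos: [552.1, -48.9, 126.6]
tcp_rot: [3.141, -0.0, -3.141]
contact_force: [0.4, 0.6, -3.1]
grip_width: 21.3
finger_force: 30.0
[552.2 -48.9 126.7] [ 0.4  0.6 -1.5]
[552.2 -49.  126.7] [-0.3  0.1 -2.2]
[552.2 -48.9 126.7] [-0.4  0.1 -2.6]
[552.2 -48.9 126.7] [ 0.4 -0.6 -2.1]
[552.2 -48.9 126.8] [-0.2 -0.2 -0.7]
[552.2 -48.9 126.8] [ 0.3 -0.2 -1.2]
```

```bash
for i in 1 2; do :; done; python3 -m crank '[[0,0,0.001,0,0,0],[0,0,0.001,0,0,0],[0,0,0.001,0,0,0],[0,0,0,0,0,0]]'|sed -n '2p;4p'; python3 -m crank '[[0,0,0.0005,0,0,0],[0,0,0,0,0,0]]'|sed -n '2p;4p'; python3 -m crank '[[0,0,0.0005,0,0,0],[0,0,0,0,0,0]]'|sed -n '2p;4p'; python3 -m crank '[[0,0,0.0005,0,0,0],[0,0,0,0,0,0]]'|sed -n '2p;4p'
```

```text
tool_pos: [552.1, -48.9, 123.6]
contact_force: [0.7, 0.3, -1.2]
tool_pos: [552.2, -48.9, 123.2]
contact_force: [-0.9, -0.4, -2.9]
tool_pos: [552.1, -48.9, 122.7]
contact_force: [0.4, 0.2, -1.8]
tool_pos: [552.1, -48.9, 122.2]
contact_force: [-0.2, 1.0, -2.5]
```

```bash
python3 -m crank '[[0,0,0.0005,0,0,0],[0,0,0,0,0,0]]'|sed -n '2p;4p'; python3 -m crank '[[0,0,0.0005,0,0,0],[0,0,0,0,0,0]]'|sed -n '2p;4p'
python3 - <<'E'
from h import *
F=[]
for i in range(5):
  cap('side'); F.append(bot.get_obs()['contact_force'])
print(np.mean(F,0),bot.get_obs()['tool_pos'])
E
```

```text
tool_pos: [552.2, -48.9, 122.0]
contact_force: [-1.6, -0.0, 1.6]
tool_pos: [552.3, -48.9, 122.0]
contact_force: [-2.7, 0.9, 6.4]
[-1.9235952   0.82227548  5.92377386] [552.37574436 -48.94648044 122.01006352]
```

```bash
cat > chk.py <<'E'
import sys,re
t=dict(l.split(':',1) for l in sys.stdin.read().strip().splitlines())
g=lambda k:[float(x) for x in re.findall(r'-?\d+\.?\d*',t[k])]
p,f=g('tool_pos'),g('contact_force'); print(g('time')[0],p,f)
sys.exit(1 if f[2]<float(sys.argv[1]) or f[2]>12 or abs(f[1])>7 else 0)
E
python3 -m crank '[[0,0,-0.0003,0,0,0],[0,0,0,0,0,0]]'|python3 chk.py 0.5 &&
python3 -m crank '[[0,-0.002,0,0,0,0]]'|python3 chk.py 0.5 &&
python3 -m crank '[[0,-0.002,0,0,0,0]]'|python3 chk.py 0.5 &&
python3 -m crank '[[0,-0.002,0,0,0,0]]'|python3 chk.py 0.5 &&
python3 -m crank '[[0,-0.002,0,0,0,0]]'|python3 chk.py 0.5 &&
python3 -m crank '[[0,-0.002,0,0,0,0]]'|python3 chk.py 0.5 &&
python3 -m crank '[[0,-0.002,0,0,0,0]]'|python3 chk.py 0.5
```

```text
8.72 [552.3, -48.9, 122.0] [-1.8, 0.6, 6.5]
8.85 [552.4, -50.0, 122.0] [-1.3, 3.9, 6.1]
8.98 [552.6, -51.9, 122.0] [-0.3, 4.3, 5.3]
9.1 [552.7, -53.9, 122.0] [0.0, 4.0, 5.2]
9.22 [552.7, -55.9, 122.0] [0.1, 4.0, 5.1]
9.35 [552.8, -58.0, 122.0] [-0.6, 3.5, 5.5]
9.48 [552.8, -60.0, 122.0] [1.1, 4.4, 5.3]
```

```bash
python3 -m crank '[[0,-0.002,-0.0002,0,0,0]]'|python3 chk.py 0.5 &&
python3 -m crank '[[0,-0.002,0,0,0,0]]'|python3 chk.py 0.5 &&
python3 -m crank '[[0,-0.002,0,0,0,0]]'|python3 chk.py 0.5 &&
python3 -m crank '[[0,-0.002,0,0,0,0]]'|python3 chk.py 0.5 &&
python3 -m crank '[[0,-0.002,0,0,0,0]]'|python3 chk.py 0.5 &&
python3 -m crank '[[0,-0.002,0,0,0,0]]'|python3 chk.py 0.5 &&
python3 -m crank '[[0,-0.002,0,0,0,0]]'|python3 chk.py 0.5 &&
python3 -m crank '[[0,-0.002,0,0,0,0]]'|python3 chk.py 0.5 &&
python3 -m crank '[[0,-0.002,0,0,0,0]]'|python3 chk.py 0.5 &&
python3 -m crank '[[0,-0.002,0,0,0,0]]'|python3 chk.py 0.5 &&
python3 -m crank '[[0,-0.002,0,0,0,0]]'|python3 chk.py 0.5 &&
python3 -m crank '[[0,-0.002,0,0,0,0]]'|python3 chk.py 0.5 &&
python3 -m crank '[[0,-0.002,0,0,0,0]]'|python3 chk.py 0.5 &&
python3 -m crank '[[0,-0.002,0,0,0,0]]'|python3 chk.py 0.5 &&
python3 -m crank '[[0,-0.002,0,0,0,0]]'|python3 chk.py 0.5
```

```text
9.6 [552.7, -62.3, 122.0] [0.4, 3.7, 3.7]
9.72 [552.5, -64.5, 122.0] [-0.0, 5.3, 6.1]
9.85 [552.5, -66.6, 122.0] [0.5, 3.7, 4.8]
9.98 [552.4, -68.6, 121.9] [-0.7, 4.0, 4.3]
10.1 [552.3, -70.9, 121.8] [0.0, 3.1, 2.4]
10.22 [551.8, -73.5, 121.1] [-0.5, 0.2, -1.9]
```

```bash
python3 -m crank '[[0,-0.001,0.0005,0,0,0],[0,0,0,0,0,0]]'|python3 chk.py -9;
python3 -m crank '[[0,0,0.0015,0,0,0],[0,0,0,0,0,0]]'|python3 chk.py -9 && 
python3 -m crank '[[0,0,0.001,0,0,0],[0,0,0,0,0,0]]'|python3 chk.py -9
```

```text
10.48 [551.8, -74.4, 120.6] [0.0, -0.3, -2.2]
10.72 [552.0, -74.0, 119.5] [0.1, -0.0, -1.2]
10.98 [552.2, -73.9, 118.6] [0.2, -1.1, -0.6]
```

```bash
python3 -m crank '[[0,-0.0005,0.001,0,0,0],[0,0,0.001,0,0,0],[0,0,0,0,0,0]]'|python3 chk.py -9 &&
python3 -m crank '[[0,0,0.0015,0,0,0],[0,0,0.0015,0,0,0]]'|python3 chk.py -9 && 
python3 -m crank '[[0,0,0.0015,0,0,0],[0,0,0.0015,0,0,0]]'|python3 chk.py -9 && 
python3 -m crank '[[0,0,0.0015,0,0,0],[0,0,0,0,0,0]]'|python3 chk.py -9
```

```text
11.35 [552.2, -74.4, 116.7] [0.1, 0.8, -1.1]
11.6 [552.2, -74.4, 113.6] [-0.1, 0.3, -1.5]
11.85 [552.2, -74.4, 110.6] [0.0, -0.0, -1.3]
12.1 [552.1, -74.4, 109.1] [-0.1, -0.1, -1.3]
```

```bash
python3 -m crank '[[0,0,0.001,0,0,0],[0,0,0.001,0,0,0],[0,0,0,0,0,0]]'|python3 chk.py -9 &&
python3 -m crank '[[0,0,0.0004,0,0,0],[0,0,0,0,0,0]]'|python3 chk.py -9 && 
python3 -m crank '[[0,0,0.0004,0,0,0],[0,0,0,0,0,0]]'|python3 chk.py -9 && 
python3 -m crank '[[0,0,0.0004,0,0,0],[0,0,0,0,0,0]]'|python3 chk.py -9 && 
python3 -m crank '[[0,0,0.0004,0,0,0],[0,0,0,0,0,0]]'|python3 chk.py -9
```

```text
12.48 [552.1, -74.4, 107.1] [0.1, 0.0, -1.3]
12.72 [552.1, -74.4, 106.8] [-0.8, -0.3, -1.0]
12.98 [552.1, -74.4, 106.4] [0.7, 0.6, -0.9]
13.22 [552.2, -74.4, 106.1] [-0.7, 0.3, -0.0]
13.48 [552.2, -74.4, 106.1] [-3.3, 0.3, 5.6]
```

```bash
sed 's/^sys.exit.*/sys.exit(1 if abs(f[1])>float(sys.argv[1]) or f[2]>12 else 0)/' chk.py > chy.py
python3 -m crank '[[0,0,-0.0004,0,0,0],[0,0,0,0,0,0]]'|python3 chy.py 15 &&
python3 -m crank '[[0,0.001,0,0,0,0],[0,0.001,0,0,0,0]]'|python3 chy.py 15 &&
python3 -m crank '[[0,0.001,0,0,0,0],[0,0.001,0,0,0,0],[0,0.001,0,0,0,0]]'|python3 chy.py 15 &&
python3 -m crank '[[0,0.002,0,0,0,0],[0,0.002,0,0,0,0],[0,0.002,0,0,0,0]]'|python3 chy.py 15 &&
python3 -m crank '[[0,0.002,0,0,0,0],[0,0.002,0,0,0,0],[0,0.002,0,0,0,0]]'|python3 chy.py 15 &&
python3 -m crank '[[0,0.002,0,0,0,0],[0,0.002,0,0,0,0],[0,0.002,0,0,0,0]]'|python3 chy.py 15
```

```text
13.72 [552.2, -74.4, 106.1] [-1.5, 0.3, 4.0]
13.98 [552.5, -73.5, 106.2] [-2.3, -8.5, 3.3]
14.35 [552.6, -72.4, 106.2] [-2.4, -12.9, 1.7]
14.72 [552.5, -66.6, 106.2] [-2.3, -13.3, 2.7]
15.1 [552.5, -60.5, 106.2] [-1.4, -12.4, 2.6]
15.48 [552.5, -54.6, 106.2] [-3.1, -14.0, 2.2]
```

```bash
python3 -m crank '[[0,0.002,-0.0001,0,0,0],[0,0.002,0,0,0,0],[0,0.002,0,0,0,0]]'|python3 chy.py 18 &&
python3 -m crank '[[0,0.002,0,0,0,0],[0,0.002,0,0,0,0],[0,0.002,0,0,0,0]]'|python3 chy.py 18 &&
python3 -m crank '[[0,0.002,0,0,0,0],[0,0.002,0,0,0,0],[0,0.002,0,0,0,0]]'|python3 chy.py 18 &&
python3 -m crank '[[0,0.001,0,0,0,0],[0,0.001,0,0,0,0],[0,0.001,0,0,0,0]]'|python3 chy.py 18 &&
python3 -m crank '[[0,0.001,0,0,0,0],[0,0.001,0,0,0,0]]'|python3 chy.py 18 &&
python3 -m crank '[[0,0.001,0,0,0,0],[0,0.001,0,0,0,0]]'|python3 chy.py 18
```

```text
15.85 [552.4, -48.5, 106.2] [-2.3, -12.7, 2.8]
16.23 [552.4, -42.5, 106.2] [-2.5, -13.9, 2.7]
16.6 [552.3, -36.5, 106.2] [-2.5, -14.1, 2.9]
16.98 [552.3, -33.9, 106.3] [-2.1, -14.9, 3.1]
17.23 [552.4, -32.0, 106.3] [-3.0, -15.9, 2.8]
17.48 [552.3, -30.1, 106.3] [-3.2, -17.2, 3.7]
```

```bash
python3 -m crank '[[0,0.001,0,0,0,0]]'|python3 chy.py 21 &&
python3 -m crank '[[0,0.001,0,0,0,0]]'|python3 chy.py 21 &&
python3 -m crank '[[0,0.001,0,0,0,0]]'|python3 chy.py 21 &&
python3 -m crank '[[0,0.0005,0,0,0,0]]'|python3 chy.py 21 &&
python3 -m crank '[[0,0.0005,0,0,0,0]]'|python3 chy.py 21 &&
python3 -m crank '[[0,0.0005,0,0,0,0]]'|python3 chy.py 21 &&
python3 -m crank '[[0,0.0005,0,0,0,0]]'|python3 chy.py 21 &&
python3 -m crank '[[0,0.0005,0,0,0,0]]'|python3 chy.py 21 &&
python3 -m crank '[[0,0.0005,0,0,0,0]]'|python3 chy.py 21 &&
python3 -m crank '[[0,0.0005,0,0,0,0]]'|python3 chy.py 21 &&
python3 -m crank '[[0,0.0005,0,0,0,0]]'|python3 chy.py 21 &&
python3 -m crank '[[0,0.0005,0,0,0,0]]'|python3 chy.py 21 &&
python3 -m crank '[[0,0.0005,0,0,0,0]]'|python3 chy.py 21
```

```text
17.6 [552.3, -29.1, 106.3] [-2.4, -15.6, 1.9]
17.73 [552.3, -28.1, 106.3] [-2.6, -16.2, 3.1]
17.85 [552.3, -27.1, 106.3] [-2.4, -16.1, 2.7]
17.98 [552.3, -26.7, 106.3] [-3.3, -17.3, 2.5]
18.1 [552.4, -26.5, 106.3] [-3.4, -18.6, 3.4]
18.23 [552.4, -26.4, 106.3] [-4.0, -20.0, 2.7]
18.35 [552.4, -26.3, 106.4] [-3.9, -21.6, 2.8]
```

```bash
python3 -m crank '[[0,-0.0005,0,0,0,0],[0,-0.0005,0,0,0,0]]'|python3 chy.py 21
python3 -m crank '[[0,0,0,0,0,0],[0,0,0,0,0,0],[0,0,0,0,0,0],[0,0,0,0,0,0]]' 55; python3 -m crank '[[0,0,-0.01,0,0,0],[0,0,-0.02,0,0,0],[0,0,-0.04,0,0,0],[0,0,-0.04,0,0,0]]'; python3 -m crank '[[0.05,0,-0.03,0,0,0],[0.05,0.02,0,0,0,0],[0.03,0.05,0,0,0,0],[0,0.06,0,0,0,0],[0,0.06,0,0,0,0]]';python3 -m crank '[[0,0.06,0,0,0,0],[0,0.06,0,0,0,0],[0,0,0,0,0,0]]'
python3 - <<'E'
from h import *
a=cap('top');b=cap('side')
l=cv2.resize(b['color'][140:420,250:400],None,fx=2.1,fy=2.1,interpolation=cv2.INTER_CUBIC)
r=cv2.resize(a['color'][205:295,150:435],None,fx=1.6,fy=1.6,interpolation=cv2.INTER_CUBIC)
r=cv2.copyMakeBorder(r,0,l.shape[0]-r.shape[0],0,0,0)
cv2.imwrite('pics/f.png',np.hstack([l,r]))
E
```

```text
18.6 [552.4, -26.5, 106.3] [-3.3, -16.6, 3.3]
time: 19.1
tool_pos: [552.1, -22.0, 105.9]
tcp_rot: [3.141, -0.0, -3.141]
contact_force: [-0.8, -0.3, -0.2]
grip_width: 50.1
finger_force: 0.0
time: 19.6
tool_pos: [552.1, -22.3, 217.9]
tcp_rot: [3.141, 0.0, -3.141]
contact_force: [0.2, -0.2, 0.4]
grip_width: 50.5
finger_force: 0.0
time: 20.23
tool_pos: [421.8, 169.2, 247.4]
tcp_rot: [3.141, 0.002, 3.141]
contact_force: [0.7, 0.1, -0.5]
grip_width: 50.6
finger_force: 0.0
time: 20.6
tool_pos: [421.3, 291.2, 246.5]
tcp_rot: [3.14, 0.001, -3.136]
contact_force: [-0.0, -0.6, -0.0]
grip_width: 50.7
finger_force: 0.0
```

View pics/f.png

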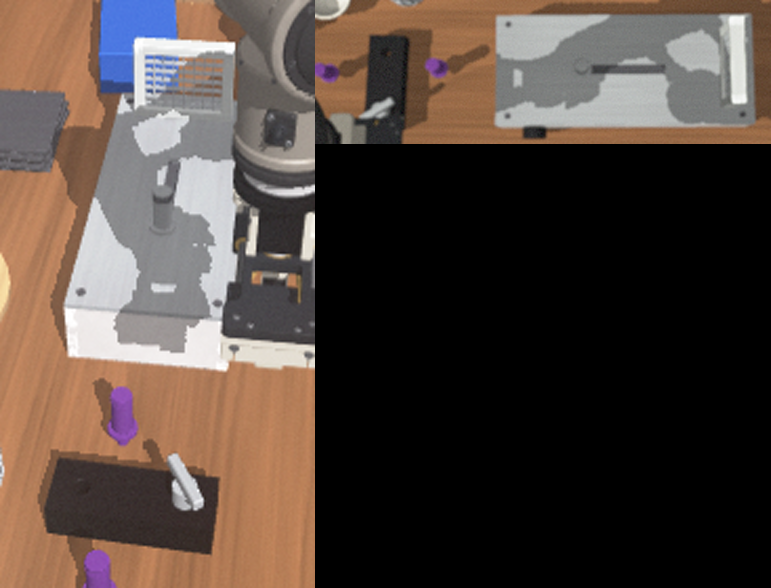

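The final view shows the pin standing upright with its collar on the cover at the slot's plain end. The key is still in the stand and the purple pieces haven't moved. One numeric check of the pin's position is left.

Run:
```python
from h import *
a=np.load('pics/top.npy',allow_pickle=True).item();b=np.load('pics/side.npy',allow_pickle=True).item()
print(proj(b,(552.5,-25,95)),proj(b,(552.5,-25,145)),proj(a,(553,-25,145)),proj(a,(553,-25,95)))
A=cv2.cvtColor(a['color'],cv2.COLOR_BGR2GRAY)
print(A[247:250,304:332])
B=cv2.cvtColor(b['color'],cv2.COLOR_BGR2GRAY)
for v in range(224,256): print(v,B[v,318:337])
```

```text
[327.03218353 246.84157471] [327.01234206 230.84249543] [315.6910162 245.2139925] [316.04990498 247.77623148]
[[124 131 122 126 125 125 122 120 113 120 123 126 127 128 128 123 110 109
  102  80  62  63  64  66  63  64  68  60]
 [118 126 122 124 125 124 122 122 111 111 115 123 124 126 125 111 104 113
  107  81  66  60  64  63  63  68  65  63]
 [123 126 125 125 125 126 119 117 110 101 100 109 116 110 106  99 108 119
  102  80  64  56  59  62  62  62  59  64]]
224 [136 135 135 132 133 134 140 212 211 212 195 111 107 106 109 103 115 209
 211]
225 [136 139 137 135 135 138 144 213 210 208 165 110 105 106 111 107 114 209
 212]
226 [134 136 135 132 134 134 142 213 210 209 158 107 104 106 109 109 138 211
 211]
227 [139 135 136 137 136 133 143 213 212 210 129 108 106 106 108  89 173 212
 213]
228 [140 133 135 137 134 136 137 160 155 154 134 126 112 109 108  86 207 212
 214]
229 [139 135 134 135 135 138 139 138 133 138 137 135 132 122 109  88 211 209
 216]
230 [136 138 135 134 127 136 136 136 134 136 137 139 140 133 107 110 212 212
 216]
231 [137 133 136 135 124 127 139 136 135 139 137 138 135 
[... 1317 characters left out ...]
16 118 126 138 139 138 142 139
 140]
248 [135 140 139 119 139 134 126 115 114 116 116 124 127 141 138 129 144 139
 139]
249 [137 135 137 121 126 135 136 136 130 128 124 136 137 141 128 138 142 142
 139]
250 [137 141 136 134 125 121 125 130 131 132 131 131 129 129 133 137 142 143
 141]
251 [138 138 138 135 134 128 120 119 118 120 121 126 128 129 139 141 144 140
 137]
252 [138 139 138 136 138 136 136 133 128 132 135 136 135 139 142 143 142 140
 141]
253 [138 140 136 137 137 139 138 136 138 138 138 135 140 141 141 144 142 140
 138]
254 [139 141 136 138 138 138 138 137 140 138 139 138 143 139 142 143 143 138
 138]
255 [139 137 139 138 135 138 140 139 141 139 137 139 143 141 142 145 142 139
 141]
```

```bash
python3 -c "
from plant import bot
print(bot.close_job())"
```

```text
the job is handed in; nothing more can be done
None
```

The pin is home in the carriage socket with its collar on the cover, the carriage is drawn to the plain end of the slot, the arm is clear, and the job is handed in (about 21 s used; highest push on the cutter about 22 N).

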